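Lever open a till's paper cover and load a fresh receipt roll

ROBOT

A 6-joint arm with a two-finger parallel gripper is mounted at the origin on the work surface. World frame = base frame: x ahead of the robot, y to its left, z up, the work surface at z = 0. Lengths are in mm, angles in rad, forces in N, time in s.
With the tool pointing down it reaches from about 400 to 925 mm from the base axis. Payload 3.4 kg.
Tool frame: the origin (TCP) lies between the finger pads; the fingertips stand 17 mm ahead of it and the grasp point (between the pads) lies 2 mm behind it (ctrl.tip_reach is the distance from the TCP to the fingertips, in mm); z points along the fingers, y is the line along which they close (so a half turn about z gives the same grasp; the last joint's range is limited). The gripper opens to 85 mm and grips with 20 to 120 N. Pads are 22 mm wide; open, the fingers measure 114 mm over their backs; the gripper's body (76 mm by 85 mm) begins 54 mm behind the grasp point. The pads swing forward as they close: fully open they stand 13 mm farther back than shut.
Start: joints at [1.2, 0.307, 1.506, -0, 1.328, -0.073], TCP at [168.189, 549.858, 248.305] pointing down, gripper open.
Joint ranges: [-3.12, 3.12], [-1.05, 2.28], [0.14, 2.33], [-1.42, 4.57], [0.1, 2.73], [-2.68, 2.68]. Speed limits (rad/s): [2.57, 2.57, 3.14, 3.14, 3.14, 3.14].

INTERFACE

Orientations are given as a unit quaternion [x, y, z, w].
In Python, from plant import ctrl gives the robot as it stands.
- The arm moves only by the tool apply_moves, never from a script. Its arguments are lists of equal length, an entry for each row: "dp": the shift along the tool's x, y, z as a fraction of full scale, a list of three; "dr": the turn, a rotation vector about the tool's x, y, z as a fraction of full scale, a list of three. A call has 1 to 20 rows; each row is the pose to reach, as a shift and turn from the pose commanded when the call began, along the tool's axes at that moment; what a row does not reach only later rows make up. Full scale, the value 1, is 250 mm for a shift and 2 rad for a turn. A row lasts 1/10 s, in which the tool goes at most 50 mm and 8.59 degrees, less where a joint would pass 70% of its speed; a pose out of reach is approached as far as the arm can. A call with a number of a shift or a turn outside -1 to 1 is refused whole. A call with a gripper value outside its range is refused whole. "gripper" is the gripper's target within -1 to 1 (fully open at 1, half-way at 0, shut at -1), set as the call begins (left out, the last holds). The fingers move at their own pace and stop on an object; "newtons" is the grip in N (left out, the last holds). Time passes only in rows, so rows that repeat a pose let the fingers close. It gives the time, the measured TCP pose, the force, the opening and the grip force at its end, in the units of the state.
- ctrl.observe(): the state, without advancing time (a new reading comes with each control period).
- ctrl.read_camera(name): name is "scene" or "top" or "wrist"; returns a dict with "img" (420x560x3 uint8, red, green, blue), "intrinsics" (3x3 intrinsics, pixels), "origin" and "attitude" of the camera in the world. Camera axes: x right, y up, looking along -z (the intrinsics and any distortion apply to the point x, -y, -z); pixel columns grow to the right and rows downward; lengths in mm; the calibration is good to about 2 mm. A picture is of the moment at which its call begins. There is no depth.
- ctrl.job_done(): hands the job in; it is judged then, once.
The state is a dict: "time_s": time; "qpos": joint angles; "qvel": joint speeds; "effort": joint torques, N m; "tcp_pos": TCP position; "tcp_rot": TCP orientation; "contact_force": force on the tool from outside, world axes, zero at the start; "moment": the same for the moment, N m; "gripper_width": opening from 0.0 (shut) to 1.0 (fully open); "gripper_force": force on a finger pad.
Only numpy, scipy, OpenCV 4.12 (cv2) and the standard library are available. Lean on these libraries where they do the work, as an engineer would, in place of code of your own. Each camera call takes 0.05 s, during which the arm holds its last target. There are 200 camera calls.

TASK

Take the orange-handled pry blade from its black pad, slip its steel blade into the notch under the front edge of the small till's smoked cover and gently lever the cover up with it, not with your fingers, until it stands fully open. Lay the blade flat back on its black pad, then take the paper roll from the blue cradle and set it gently into the till's paper bay, lying across the bay just as it lay in the cradle. Leave the cover standing open and everything else on the table where it is.

Things in the scene. Friction and masses are not known exactly. Their poses are not given: they have to be found in the camera images.
- till: Small grey till, fixed. Origin on the table under the middle of its covered paper bay; front faces its own -x, z up. Bay part x -85..+85, y -54..+54 mm, rim 60 high; keypad part beside it at y +63..+149, 48 high (65 at the back). Bay, once uncovered: inside x -61..+59, y -47..+47, with a V bed (30-degree slopes, V line along y at x -5, z 18) where a roll centres itself.
- notch (a point): Middle of the mouth of the notch in the till's front wall, under the cover's front edge below its yellow mark: x -85, y 0, z 55 mm in the till's frame, same axes. It is 50 mm wide (y), 10 high (z 50 to 60; its roof is the closed cover's underside) and runs along +x straight through the 24 mm wall into the bay. No more than the flat pad lies within 220 mm in front.
- cover (a joint): Hinge of the smoked-brown cover, rad: 0 closed (flat on the rim), grows as it opens, stop at 1.75 (past upright). Friction hinge: the cover stays at whatever angle it is left, and lifting it at the front edge takes about 2 N.
- cover_hinge (a point): Middle of the cover's hinge axis (along the till's y): x +65, y 0, z 60 mm in the till's frame; this frame turns with the cover. The cover, 106 mm wide, 120 g, spans x -4 to -152 here, underside at z = 0. Its front strip, x -152 to -112, is flat, 4 mm thick; behind that is a hump 32 mm high, hollow towards the bay.
- cover_lip (a point): Middle of the lower front edge of the cover, 152 mm from the hinge axis; turns with the cover.
- blade: Pry blade, loose, about 100 g. Orange handle 110 long (x -55 to +55), 22 wide (y), 28 mm high (z 0 to 28); a flat steel blade, 24 wide and 3 mm thick at z 12.5 to 15.5, runs on from the handle's +x end to x +145. Origin in the middle of the handle's underside, z up.
- blade_tip (a point): Middle of the end of the steel blade: x +145, y 0, z 14 mm in the blade's frame.
- pad: Black rubber pad, fixed, 240 (x) by 100 (y) by 3 mm thick, origin at the centre of its underside. The pry blade lies on it at the start, along it, pointing roughly to +x of the pad.
- cradle: Blue V-shaped cradle, fixed, 90 (x) by 44 (y) mm, 27 mm high, origin at the centre of its underside. The paper roll lies in it with its axis along the cradle's y.
- roll: White paper roll, rigid, diameter 60, 44 mm wide, about 110 g. Origin at its centre, y along its axis (it may be turned any amount about that axis). In the cradle its centre is 41 mm above the table; its flat ends are free to be gripped from above.
- bay (a point): Where the centre of the roll comes to rest in the till's bay: x -5, y 0, z 52.6 mm in the till's frame, with the till's axes; the roll's axis lies along y.
- mug: Bystander: amber glass mug, radius 38, 90 mm high, origin at the centre of its underside.
- core: Bystander: empty cardboard core standing on end, outer radius 34, 45 mm high, origin at the centre of its underside.
- big_roll: Bystander: larger paper roll standing on end, radius 40, 80 mm high, origin at the centre of its underside (not for this till).
- plate: Bystander: white plate of biscuits, radius 95, 26 mm high, origin at the centre of its underside.
- banana: Bystander: banana, about 180 mm long, 34 mm thick, origin on the table inside its curve, near its middle.
- adapter: Bystander: black power adapter 110 by 55 by 32 mm, origin at the centre of its underside.
- calculator: Bystander: desk calculator 100 by 150 by 20 mm, origin at the centre of its underside.
There are look-alikes about, which are no part of the job. Of the things that look like the blade, the smaller one is meant. Leave any red look-alike of the roll alone.

How it is judged:
By the outcome, as a careful person would: the job done as asked, in the order asked, and still so for the second after the job is handed in, with the robot touching nothing.
It also fails if it takes over 70 s, if anything falls off the work surface, if the arm or the gripper's body presses on something with over 40 N, if the wrist force passes 120 N, or if a joint passes its speed limit or range.

## Working session

There is one attempt and no reset: what is moved stays moved. The work goes in short steps, Python scripts to look and compute and a tool call to move; the robot and the scene stay as the last step left them, time stands still between calls to the robot, and variables do not carry over. Pictures are saved under pics/ and viewed, at most 10 in all, crops included, and the job is handed in when it is done.

Besides the shell and the picture viewer there is one more tool, called after ">>>" by a JSON object that holds its "op" and its "data". apply_moves: Moves the arm, as the interface text tells. Its arguments: {"type":"object","properties":{"dp":{"type":"array","items":{"type":"array","items":{"type":"number"}}},"dr":{"type":"array","items":{"type":"array","items":{"type":"number"}}},"gripper":{"type":"number"},"newtons":{"type":"number"}},"required":["dp","dr"]}

```bash
ls; mkdir -p pics; cat > h.py <<'E'
import numpy as np,cv2,json,pickle
from scipy.spatial.transform import Rotation as R
from plant import ctrl
def cam(n,save=None):
    c=ctrl.read_camera(n)
    if save: cv2.imwrite(save,cv2.cvtColor(c['img'],cv2.COLOR_RGB2BGR))
    pickle.dump(c,open(f'pics/{n}.pkl','wb'))
    return c
def att(c):
    a=np.array(c['attitude'],float)
    return a if a.shape==(3,3) else R.from_quat(a).as_matrix()
def px2w(c,u,v,z):
    K=np.array(c['intrinsics']);d=np.linalg.inv(K)@[u,v,1];d=att(c)@[d[0],-d[1],-d[2]]
    o=np.array(c['origin'],float);return o+d*(z-o[2])/d[2]
def w2px(c,p):
    q=att(c).T@(np.array(p,float)-np.array(c['origin'],float));K=np.array(c['intrinsics'])
    h=K@[q[0],-q[1],-q[2]];return h[:2]/h[2]
def rel(p,Rm,s=None):
    """target world pos / rot matrix -> dp, dr fractions from present measured pose"""
    s=s or ctrl.observe();R0=R.from_quat(s['tcp_rot'])
    return np.round(R0.inv().apply(np.array(p)-np.array(s['tcp_pos']))/250,4),np.round((R0.inv()*R.from_matrix(Rm)).as_rotvec()/2,4)
E
python3 - <<'E'
from h import *
t=cam('top','pics/top1.png');s=cam('scene','pics/scene1.png')
for c in(t,s):print({k:v for k,v in c.items() if k!='img'})
print(ctrl.observe(), [a for a in dir(ctrl) if a[0]!='_'])
E
```

```text
pics
{'intrinsics': array([[389.59335791,   0.        , 277.87601687],
       [  0.        , 389.59335791, 211.43437402],
       [  0.        ,   0.        ,   1.        ]]), 'origin': array([ 377.69855327,  -58.00148079, 1109.69639232]), 'attitude': array([-0.0593986 ,  0.0685876 ,  0.71074588, -0.69757282])}
{'intrinsics': array([[521.85857366,   0.        , 287.04405893],
       [  0.        , 521.85857366, 206.59728852],
       [  0.        ,   0.        ,   1.        ]]), 'origin': array([1573.88259588,  758.42914894,  914.77643283]), 'attitude': array([0.20099146, 0.43517522, 0.79467889, 0.37243848])}
{'time_s': 0.1, 'qpos': array([ 1.20056548e+00,  3.07499052e-01,  1.50753206e+00,  1.34834637e-06,
        1.32839955e+00, -7.34749879e-02]), 'qvel': array([-0.00024392, -0.00232689, -0.00299674, -0.00105663, -0.0008375 ,
       -0.0003997 ]), 'effort': array([ 7.96366367e-04, -4.58523810e+01, -2.52609086e+01,  1.06922641e-04,
        5.63269568e-03,  4.88064416e-05]), 'tcp_pos': array([167.93693436, 549.3139885 , 247.47666215]), 'tcp_rot': array([ 1.47834179e-01,  9.89011734e-01, -8.96340356e-04, -2.02854488e-04]), 'contact_force': array([ 0.34400402,  0.14226916, -1.13761578]), 'moment': array([-0.00528037, -0.00601224,  0.00048723]), 'gripper_force': 0.0, 'gripper_width': 0.9984845050444295} ['IKError', 'job_done', 'observe', 'read_camera', 'tip_reach']
```

View pics/top1.png

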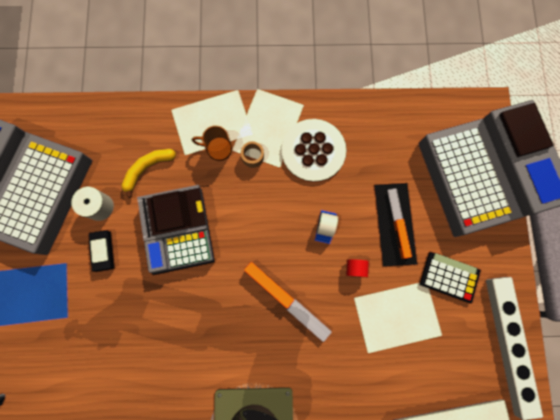

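View pics/scene1.png

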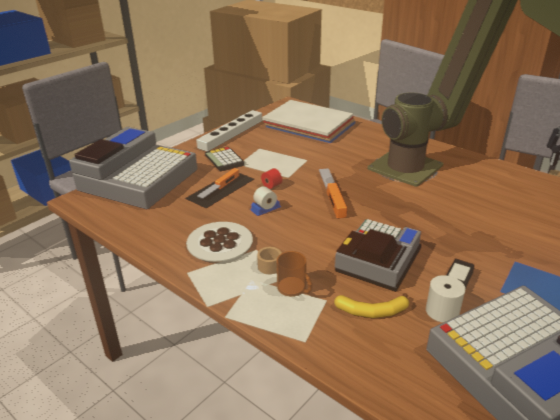

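Top view: the blade candidates are the one on the black pad at px (400,222) and a larger one at px (287,300). The smaller one on the black pad fits. The small till is at (177,230), with its yellow mark at (199,207). The white roll in the blue cradle is at (327,226), and the red look-alike at (357,268) must be left alone. I'll confirm with one enlarged crop.

```bash
python3 - <<'E'
from h import *
im=cv2.imread('pics/top1.png')
a=cv2.resize(im[175:275,300:430],None,fx=4,fy=4,interpolation=cv2.INTER_CUBIC)
b=cv2.resize(im[180:280,130:222],None,fx=3,fy=4,interpolation=cv2.INTER_CUBIC)
b=cv2.resize(im[180:280,130:222],None,fx=2.8,fy=2.8,interpolation=cv2.INTER_CUBIC)
b=cv2.copyMakeBorder(b,0,400-b.shape[0],0,0,cv2.BORDER_CONSTANT)
cv2.imwrite('pics/crop1.png',np.hstack([a,b]))
t=pickle.load(open('pics/top.pkl','rb'))
for n,p,z in[('handle end',(407,258),17),('tip',(393,190),17),('ytill',(199,207),62),('roll',(328,226),41)]:print(n,px2w(t,*p,z).round())
E
```

```text
handle end [ 439. -433.   17.]
tip [ 635. -408.   17.]
ytill [586. 142.  62.]
roll [ 530. -212.   41.]
```

View pics/crop1.png

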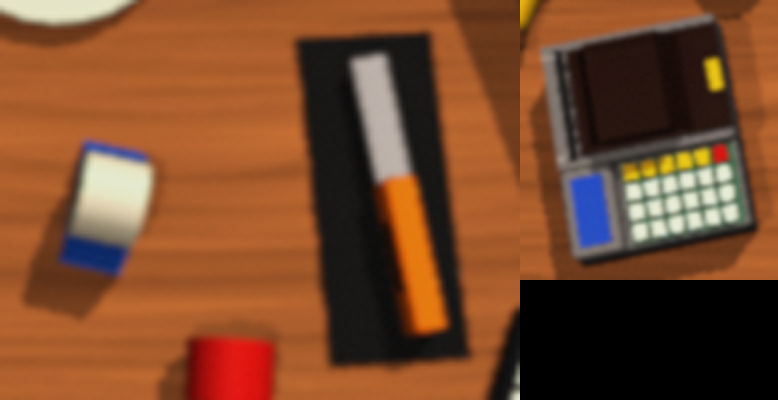

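The crop confirms it: on the black pad, the small blade's handle end is at px (407,258) and its tip at (392,190). The white roll lies in the blue cradle, and the till's yellow mark faces image right. I'll move over the till for a close look on the way.

```bash
cat >> h.py <<'E'
def down(psi):
    a=np.radians(psi);y=np.array([np.cos(a),np.sin(a),0]);z=np.array([0,0,-1.]);return np.c_[np.cross(y,z),y,z]
def go(p,psi):
    a,b=rel(p,down(psi));print('dp',a.tolist(),'dr',b.tolist())
E
python3 - <<'E'
from h import *
t=pickle.load(open('pics/top.pkl','rb'))
def W(L,z):return [px2w(t,*p,z)[:2].round(1).tolist() for p in L]
print('cover front',W([(199.6,187.1),(207.9,228.2)],64))
print('pad',W([(374.5,185),(407.5,183.75),(417,263.75),(383,266.25)],3))
print('blade end/tip',W([(407,257.5),(392,189.5)],20))
go([560,110,330],8)
E
```

```text
cover front [[641.1, 140.7], [526.5, 116.4]]
pad [[654.2, -359.4], [656.3, -456.8], [422.9, -465.2], [417.8, -368.2]]
blade end/tip [[440.1, -432.3], [635.7, -404.5]]
dp [-2.0135, -1.2225, -0.3281] dr [-0.0009, 0.0005, 0.5672]
```

>>> {"op": "apply_moves", "data": {"dp": [[-1,-0.61,-0.33],[-1,-0.61,-0.33],[-1,-0.61,-0.33],[-1,-0.61,-0.33],[-1,-0.61,-0.33],[-1,-0.61,-0.33],[-1,-0.61,-0.33]], "dr": [[0,0,0],[0,0,0],[0,0,0],[0,0,0],[0,0,0],[0,0,0],[0,0,0]]}}

```text
time_s: 0.8
tcp_pos: [366.5, 327.5, 332.4]
tcp_rot: [0.151, 0.989, 0.0, 0.002]
contact_force: [-0.3, 0.1, -0.3]
gripper_width: 1.001
gripper_force: 0.0
```

>>> {"op": "apply_moves", "data": {"dp": [[-1,-0.61,0],[-1,-0.61,0],[-1,-0.61,0],[-1,-0.61,0],[-1,-0.61,0],[-1,-0.61,0],[-1,-0.61,0],[-1,-0.61,0],[-1,-0.61,0],[-1,-0.61,0],[-1,-0.61,0]], "dr": [[0,0,0.567],[0,0,0.567],[0,0,0.567],[0,0,0.567],[0,0,0.567],[0,0,0.567],[0,0,0.567],[0,0,0.567],[0,0,0.567],[0,0,0.567],[0,0,0.567]]}}

```text
time_s: 1.9
tcp_pos: [556.7, 112.6, 330.6]
tcp_rot: [0.655, 0.756, -0.0, -0.0]
contact_force: [-0.0, -0.1, -0.1]
gripper_width: 1.004
gripper_force: 0.0
```

```bash
python3 - <<'E'
from h import *
c=cam('wrist','pics/w1.png');print(c['origin'],c['intrinsics'],att(c).round(2));o=ctrl.observe();print(o['time_s'],o['tcp_pos'],o['tcp_rot'])
E
```

```text
[546.33678568 186.54438772 455.84141581] [[296.27835091   0.         281.36893048]
 [  0.         296.27835091 208.60546925]
 [  0.           0.           1.        ]] [[ 0.99 -0.14 -0.04]
 [ 0.14  0.95  0.29]
 [ 0.   -0.29  0.96]]
1.95 [556.79662238 112.54485552 330.71494074] [ 6.55146444e-01  7.55501903e-01 -6.77824805e-05 -8.97804628e-05]
```

View pics/w1.png

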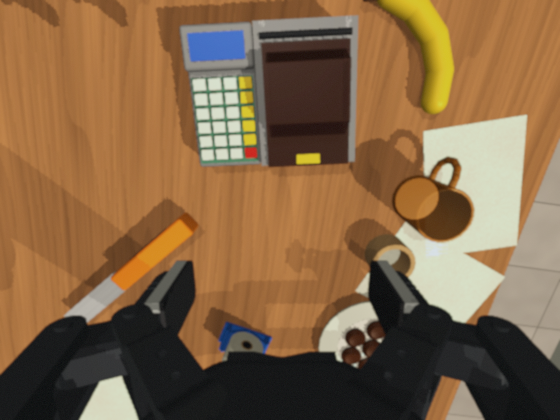

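The wrist view shows the closed till cover with front corners at px (268,167) and (350,163), the yellow mark at (308,158), and the bay's right rear rim corner at (357,17). The area in front of the till is clear.

```bash
python3 - <<'E'
from h import *
from scipy.optimize import least_squares
c=pickle.load(open('pics/wrist.pkl','rb'))
pts=[((-87,53,64),(268,166)),((-87,-53,64),(350,163)),((85,-54,60),(357,17)),((-85,-54,60),(354,161)),((85,54,60),(253,21)),((-85,149,48),(203,165))]
def f(x,out=False):
    a=x[2];r=[]
    for p,u in pts:
        w=[x[0]+p[0]*np.cos(a)-p[1]*np.sin(a),x[1]+p[0]*np.sin(a)+p[1]*np.cos(a),p[2]]
        r.append(w2px(c,w)-np.array(u))
    return np.array(r).ravel()
s=least_squares(f,[570,220,1.75],loss='soft_l1')
print(s.x[:2],np.degrees(s.x[2]),f(s.x).reshape(-1,2).round(1).tolist())
print('mark',px2w(c,308,158.5,64)[:2])
go([530,-300,330],-80)
E
```

```text
[577.72939946 218.95366364] 100.22430988325348 [[2.7, 0.5], [0.8, 0.6], [-1.4, -1.5], [-3.1, 0.7], [10.0, -1.7], [-1.6, 0.8]]
mark [588.22605247 141.37852768]
dp [-1.6184, -0.3397, 0.0029] dr [-0.0001, 0.0001, 0.7692]
```

```bash
python3 - <<'E'
from h import *
go([440,-400,290],-82)
E
```

```text
dp [-1.9634, -0.7527, 0.1629] dr [-0.0001, 0.0001, 0.7866]
```

>>> {"op": "apply_moves", "data": {"dp": [[-1,-0.38,0],[-1,-0.38,0],[-1,-0.38,0],[-1,-0.38,0],[-1,-0.38,0],[-1,-0.38,0]], "dr": [[0,0,0],[0,0,0],[0,0,0],[0,0,0],[0,0,0],[0,0,0]]}}

```text
time_s: 2.55
tcp_pos: [496.8, -152.4, 331.1]
tcp_rot: [0.657, 0.754, -0.001, 0.001]
contact_force: [1.2, 0.1, 0.5]
gripper_width: 0.998
gripper_force: 0.0
```

>>> {"op": "apply_moves", "data": {"dp": [[-0.96,-0.37,0.16],[-0.96,-0.37,0.16],[-0.96,-0.37,0.16],[-0.96,-0.37,0.16],[-0.96,-0.37,0.16],[-0.96,-0.37,0.16],[-0.96,-0.37,0.16],[-0.96,-0.37,0.16],[-0.96,-0.37,0.16],[-0.96,-0.37,0.16],[-0.96,-0.37,0.16],[-0.96,-0.37,0.16],[-0.96,-0.37,0.16]], "dr": [[0,0,0.787],[0,0,0.787],[0,0,0.787],[0,0,0.787],[0,0,0.787],[0,0,0.787],[0,0,0.787],[0,0,0.787],[0,0,0.787],[0,0,0.787],[0,0,0.787],[0,0,0.787],[0,0,0.787]]}}

```text
time_s: 3.85
tcp_pos: [440.0, -399.1, 290.9]
tcp_rot: [0.998, 0.07, 0.0, 0.0]
contact_force: [0.3, -0.8, -0.7]
gripper_width: 0.999
gripper_force: 0.0
```

```bash
python3 - <<'E'
from h import *
import shutil;shutil.copy('pics/wrist.pkl','pics/till.pkl')
c=cam('wrist','pics/w2.png');o=ctrl.observe();print(o['time_s'],o['tcp_pos'],o['tcp_rot'])
hsv=cv2.cvtColor(c['img'],cv2.COLOR_RGB2HSV)
E
```

```text
3.9 [ 439.97049094 -399.13595216  290.91489782] [9.97579309e-01 6.95378843e-02 4.43590623e-05 4.80428670e-05]
```

View pics/w2.png

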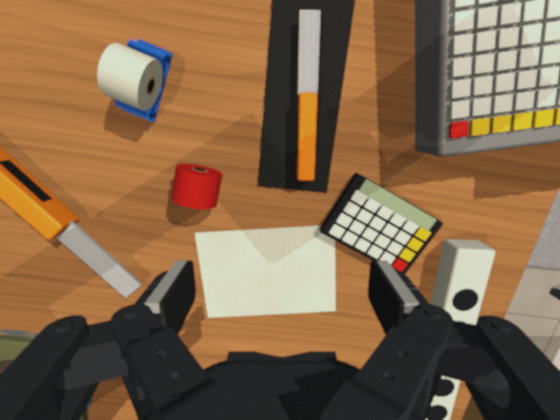

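The blade's handle end is at px (306,180), its steel joint at (308,93) and its tip at (310,10). The white roll sits in the cradle at about (133,78).

```bash
python3 - <<'E'
from h import *
from scipy.optimize import least_squares
c=pickle.load(open('pics/wrist.pkl','rb'))
hsv=cv2.cvtColor(c['img'],cv2.COLOR_RGB2HSV)
m=cv2.inRange(hsv,(8,200,150),(16,255,255));m[:,:285]=0;m[:,335:]=0;m[:80]=0;m[200:]=0
ys,xs=np.nonzero(m);print(len(xs),xs.min(),xs.max(),ys.min(),ys.max())
for p,z in[((306.5,180),31),((308.5,93),31),((310,10),17),((309,50),17)]:print(px2w(c,*p,z).round(1))
print('pad bottom',px2w(c,259,187,3).round(1),px2w(c,327,192,3).round(1), px2w(c,273,0,3).round(1),px2w(c,354,0,3).round(1))
print('cradle corners z27',[px2w(c,*p,27)[:2].round(1).tolist() for p in[(140,41),(172,53),(151,119),(115,105)]])
cc=pickle.load(open('pics/till.pkl','rb'))
pts=[((-87,53,64),(268,166)),((-87,-53,64),(350,163)),((85,-54,60),(357,17)),((-85,-54,60),(354,161)),((-76,0,64),(308,158.5))]
def f(x):
    a=x[2];return np.array([w2px(cc,[x[0]+p[0]*np.cos(a)-p[1]*np.sin(a),x[1]+p[0]*np.sin(a)+p[1]*np.cos(a),p[2]])-np.array(u) for p,u in pts]).ravel()
s=least_squares(f,[570,220,1.75]);print(s.x[:2],np.degrees(s.x[2]),f(s.x).reshape(-1,2).round(1).tolist())
E
```

```text
866 298 316 94 180
[ 441.4 -432.1   31. ]
[ 547.6 -417.    31. ]
[ 638.6 -404.8   17. ]
[ 596.9 -410.6   17. ]
pad bottom [ 416.7 -369.9    3. ] [ 423.  -467.3    3. ] [ 647.1 -359.6    3. ] [ 660.6 -455.9    3. ]
cradle corners z27 [[576.7, -212.5], [569.2, -250.0], [490.3, -226.3], [500.9, -181.8]]
[577.90513391 218.87708494] 99.5607609492666 [[2.0, 0.2], [0.1, 1.2], [-0.4, -0.9], [-3.7, 1.2], [2.1, -1.7]]
```

```bash
python3 - <<'E'
from h import *
go([524.7,-420.6,80],-82);go([524.7,-420.6,21],-82)
E
```

```text
dp [0.3237, 0.132, 0.8437] dr [0.0001, -0.0, -0.0002]
dp [0.3236, 0.1319, 1.0797] dr [0.0001, -0.0, -0.0002]
```

>>> {"op": "apply_moves", "data": {"dp": [[0.324,0.132,0.3],[0.324,0.132,0.844],[0.324,0.132,0.844],[0.324,0.132,0.844],[0.324,0.132,0.844],[0.324,0.132,0.844],[0.324,0.132,0.844]], "dr": [[0,0,0],[0,0,0],[0,0,0],[0,0,0],[0,0,0],[0,0,0],[0,0,0]], "gripper": 0.2}}

```text
time_s: 4.6
tcp_pos: [524.4, -420.8, 79.6]
tcp_rot: [0.998, 0.069, -0.001, -0.001]
contact_force: [0.3, -0.2, 1.1]
gripper_width: 0.596
gripper_force: 0.0
```

>>> {"op": "apply_moves", "data": {"dp": [[0,0,0.12],[0,0,0.2],[0,0,0.236],[0,0,0.236],[0,0,0.236]], "dr": [[0,0,0],[0,0,0],[0,0,0],[0,0,0],[0,0,0]]}}

```text
time_s: 5.1
tcp_pos: [525.5, -422.1, 23.0]
tcp_rot: [0.998, 0.068, 0.001, 0.001]
contact_force: [0.8, 0.2, -0.5]
gripper_width: 0.603
gripper_force: 0.0
```

>>> {"op": "apply_moves", "data": {"dp": [[0,0,0],[0,0,0],[0,0,0],[0,0,0],[0,0,0],[0,0,0],[0,0,0],[0,0,0]], "dr": [[0,0,0],[0,0,0],[0,0,0],[0,0,0],[0,0,0],[0,0,0],[0,0,0],[0,0,0]], "gripper": -1, "newtons": 110}}

```text
time_s: 5.9
tcp_pos: [525.5, -421.9, 22.7]
tcp_rot: [0.998, 0.068, 0.001, 0.001]
contact_force: [-0.1, 0.1, 6.6]
gripper_width: 0.236
gripper_force: 109.2
```

>>> {"op": "apply_moves", "data": {"dp": [[0,0,-0.1],[0,0,-0.3],[0,0,-0.5],[0,0,-0.56],[0,0,-0.56],[0,0,-0.56]], "dr": [[0,0,0],[0,0,0],[0,0,0],[0,0,0],[0,0,0],[0,0,0]]}}

```text
time_s: 6.5
tcp_pos: [524.1, -420.6, 160.4]
tcp_rot: [0.998, 0.068, -0.0, -0.0]
contact_force: [-0.2, -0.8, -1.5]
gripper_width: 0.241
gripper_force: 108.3
```

```bash
python3 - <<'E'
from h import *
print(ctrl.observe()['gripper_width'],ctrl.observe()['tcp_pos']);go([616.9,-6.8,160],9.8)
E
```

```text
0.2407954609829542 [ 524.10315732 -420.57873197  160.40831837]
dp [0.5935, -1.589, 0.0022] dr [-0.0004, -0.0, -0.8025]
```

>>> {"op": "apply_moves", "data": {"dp": [[0.05,-0.13,0],[0.1,-0.27,0],[0.15,-0.41,0],[0.2,-0.55,0],[0.25,-0.68,0],[0.29,-0.78,0],[0.29,-0.78,0]], "dr": [[0,0,0],[0,0,0],[0,0,0],[0,0,0],[0,0,0],[0,0,0],[0,0,0]]}}

```text
time_s: 7.2
tcp_pos: [568.4, -213.5, 157.8]
tcp_rot: [0.998, 0.07, -0.003, -0.002]
contact_force: [-0.7, -0.1, -0.5]
gripper_width: 0.239
gripper_force: 108.3
```

>>> {"op": "apply_moves", "data": {"dp": [[0.03,-0.08,0],[0.06,-0.16,0],[0.09,-0.24,0],[0.12,-0.32,0],[0.15,-0.4,0],[0.18,-0.48,0],[0.21,-0.56,0],[0.24,-0.64,0],[0.27,-0.72,0],[0.304,-0.809,0],[0.304,-0.809,0],[0.304,-0.809,0],[0.304,-0.809,0],[0.304,-0.809,0],[0.304,-0.809,0],[0.304,-0.809,0]], "dr": [[0,0,-0.06],[0,0,-0.12],[0,0,-0.18],[0,0,-0.24],[0,0,-0.3],[0,0,-0.36],[0,0,-0.42],[0,0,-0.48],[0,0,-0.54],[0,0,-0.6],[0,0,-0.66],[0,0,-0.72],[0,0,-0.76],[0,0,-0.803],[0,0,-0.803],[0,0,-0.803]]}}

```text
time_s: 8.8
tcp_pos: [616.7, -7.8, 159.2]
tcp_rot: [0.645, 0.764, -0.001, -0.001]
contact_force: [0.8, -0.5, 0.4]
gripper_width: 0.234
gripper_force: 108.2
```

```bash
python3 - <<'E'
from h import *
c=cam('wrist','pics/w3.png')
o=ctrl.observe();print(o['tcp_pos'],o['tcp_rot'])
a=np.radians(99.8)
go([616.9,-6.8,60.7],9.8)
E
```

```text
[616.88687763  -7.74243403 159.54718736] [ 6.44597857e-01  7.64520951e-01 -7.42002553e-04 -8.76186806e-04]
dp [0.0036, 0.0016, 0.3954] dr [-0.0011, -0.0002, -0.0006]
```

View pics/w3.png

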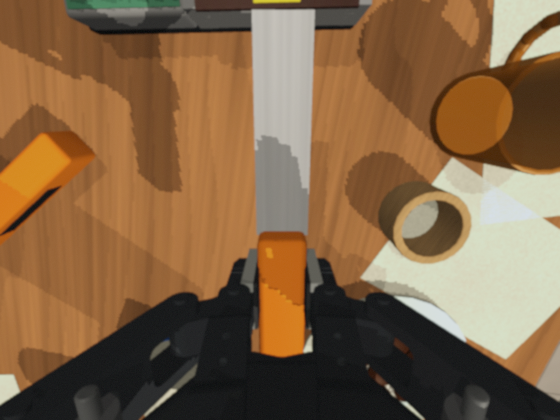

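The blade is held straight ahead. Its tip is at px (283,10) and the till's yellow mark is near (277,2).

```bash
python3 - <<'E'
from h import *
c=pickle.load(open('pics/wrist.pkl','rb'))
a=np.radians(99.8);ex=np.array([np.cos(a),np.sin(a)]);ey=np.array([-ex[1],ex[0]]);T=np.array([577.9,218.9])
def tl(p):d=p[:2]-T;return d@ex,d@ey
tcp=ctrl.observe()['tcp_pos'];print('tcp',tl(tcp))
for n,p,z in[('tip',(283,10),154),('root',(282.5,232),154),('tipL',(253,10),154),('tipR',(315,10),154),('mark',(277,1),64),('frontR bottom',(357,24),0),('frontL',(97,30),0)]:print(n,np.round(tl(px2w(c,*p,z)),1))
# vertical check: steel width in px vs expected at root & tip
for n,l,r,v in[('root',255,309,215),('tip',252,315,14)]:
    for z in(140,148,154,160):print(n,z,np.linalg.norm(px2w(c,l,v,z)-px2w(c,r,v,z)).round(1))
E
```

```text
tcp (np.float64(-229.971181536988), np.float64(0.15871803416196764))
tip [-115.8   -0.6]
root [-206.7   -0.4]
tipL [-115.7   10.8]
tipR [-115.8  -12.9]
mark [-83.4   2.9]
frontR bottom [-79.4 -63.5]
frontL [-83.4 156.8]
root 140 27.7
root 148 26.2
root 154 25.0
root 160 23.9
tip 140 26.8
tip 148 25.3
tip 154 24.2
tip 160 23.1
```

>>> {"op": "apply_moves", "data": {"dp": [[0,0,0.12],[0,0,0.24],[0,0,0.34],[0,0,0.396],[0,0,0.396],[0,0,0.396],[0,0,0.396]], "dr": [[0,0,0],[0,0,0],[0,0,0],[0,0,0],[0,0,0],[0,0,0],[0,0,0]]}}

```text
time_s: 9.55
tcp_pos: [618.8, -7.4, 63.2]
tcp_rot: [0.644, 0.765, 0.001, 0.001]
contact_force: [0.0, -0.2, -1.1]
gripper_width: 0.234
gripper_force: 108.2
```

```bash
python3 - <<'E'
from h import *
c=cam('scene','pics/s2.png');cv2.imwrite('pics/s2c.png',cv2.resize(cv2.imread('pics/s2.png')[200:290,300:430],None,fx=5,fy=5,interpolation=cv2.INTER_CUBIC))
o=ctrl.observe();print(o['time_s'],o['tcp_pos'],o['contact_force'])
E
```

```text
9.6 [618.80338018  -7.39037117  63.33678389] [-0.49230425  0.05370834 -0.5343243 ]
```

View pics/s2c.png

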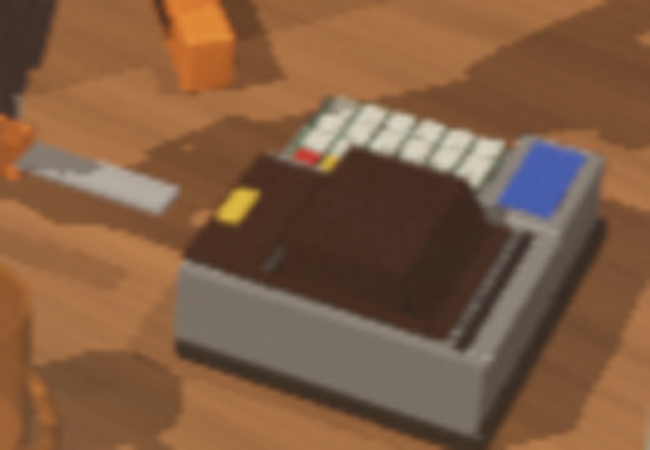

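The scene crop shows the blade tip in front of the yellow-marked edge, tip middle at crop (172,200), aligned with the notch.

```bash
python3 - <<'E'
from h import *
c=pickle.load(open('pics/scene.pkl','rb'))
a=np.radians(99.8);ex=np.array([np.cos(a),np.sin(a)]);ey=np.array([-ex[1],ex[0]]);T=np.array([577.9,218.9])
o=ctrl.observe();d=o['tcp_pos'][:2]-T;X,Y=d@ex+114.2,d@ey;print('tip est',X,Y)
w=lambda x,y,z:w2px(c,np.r_[T+x*ex+y*ey,z])
off=np.array([300,200])
for z in(53,55,57,59):print('tip',z,((w(X,Y,z)-off)*5).round(1))
for n,p in[('mark',(-76,0,64)),('frontR rim',(-85,-54,60)),('cover corner',(-87,-53,64)),('frontR base',(-85,-54,0)),('backR rim',(85,-54,60)),('backR base',(85,-54,0))]:print(n,((w(*p)-off)*5).round(1))
E
```

```text
tip est -115.7504629553322 -1.789743157610946
tip 53 [166.9 202.6]
tip 55 [167.1 199.7]
tip 57 [167.2 196.8]
tip 59 [167.4 193.9]
mark [234.9 206.2]
frontR rim [176.7 259.6]
cover corner [174.5 251.5]
frontR base [171.7 346.9]
backR rim [480.6 362. ]
backR base [468.  451.5]
```

>>> {"op": "apply_moves", "data": {"dp": [[0,0,0.008],[0,0,0.008],[0.03,0,0.008],[0.06,0,0.008],[0.09,0,0.008],[0.12,0,0.008],[0.15,0,0.008],[0.165,0,0.008],[0.165,0,0.008]], "dr": [[0,0,0],[0,0,0],[0,0,0],[0,0,0],[0,0,0],[0,0,0],[0,0,0],[0,0,0],[0,0,0]]}}

```text
time_s: 10.5
tcp_pos: [610.3, 34.2, 59.8]
tcp_rot: [0.643, 0.766, -0.0, -0.0]
contact_force: [0.7, -0.1, -1.1]
gripper_width: 0.234
gripper_force: 108.2
```

>>> {"op": "apply_moves", "data": {"dp": [[0.02,0,0],[0.04,0,0],[0.06,0,0],[0.078,0,0],[0.078,0,0]], "dr": [[0,0,0],[0,0,0],[0,0,0],[0,0,0],[0,0,0]]}}

```text
time_s: 11.0
tcp_pos: [606.9, 53.2, 59.8]
tcp_rot: [0.644, 0.765, 0.0, -0.0]
contact_force: [-0.5, -0.2, -0.8]
gripper_width: 0.236
gripper_force: 108.2
```

```bash
cat >> h.py <<'E'
TH=99.8;_a=np.radians(TH);ex=np.array([np.cos(_a),np.sin(_a)]);ey=np.array([-ex[1],ex[0]]);T=np.array([577.9,218.9])
def tl(p):
    d=np.array(p)[:2]-T;return np.round([d@ex,d@ey],1)
E
python3 - <<'E'
from h import *
o=ctrl.observe();print('tcp till',tl(o['tcp_pos']),o['tcp_pos'][2],o['contact_force'],o['qpos'])
# lever path relative to here: tip top edge on circle radius r about hinge(65,60)
x0=tl(o['tcp_pos'])[0]+114.2;z0=o['tcp_pos'][2]-5.7+1.5
for th in range(0,105,5):
    t=np.radians(th);r=121+min(th,60)/60*10
    print(th,round((65-r*np.cos(t)-x0)/250,3),round(-(60+r*np.sin(t)-z0)/250,3))
E
```

```text
tcp till [-168.2   -0.4] 59.80189227505012 [-0.48192173 -0.23377653 -0.77602425] [ 1.80704999e-02  5.42075352e-01  1.65265239e+00  2.24633026e-04
  9.47030665e-01 -1.54650321e-01]
0 -0.008 -0.018
5 -0.009 -0.06
10 -0.007 -0.103
15 -0.001 -0.145
20 0.009 -0.188
25 0.022 -0.229
30 0.04 -0.27
35 0.06 -0.309
40 0.085 -0.346
45 0.113 -0.381
50 0.143 -0.414
55 0.177 -0.444
60 0.214 -0.471
65 0.255 -0.492
70 0.297 -0.51
75 0.34 -0.524
80 0.385 -0.534
85 0.43 -0.54
90 0.476 -0.542
95 0.522 -0.54
100 0.567 -0.534
```

>>> {"op": "apply_moves", "data": {"dp": [[-0.004,0,-0.01],[-0.008,0,-0.02],[-0.008,0,-0.04],[-0.009,0,-0.06],[-0.008,0,-0.08],[-0.007,0,-0.103],[-0.004,0,-0.124],[-0.001,0,-0.145],[0.004,0,-0.167],[0.009,0,-0.188],[0.009,0,-0.188]], "dr": [[0,0,0],[0,0,0],[0,0,0],[0,0,0],[0,0,0],[0,0,0],[0,0,0],[0,0,0],[0,0,0],[0,0,0],[0,0,0]]}}

```text
time_s: 12.1
tcp_pos: [607.2, 54.9, 107.8]
tcp_rot: [0.644, 0.765, 0.0, 0.001]
contact_force: [0.2, 0.0, -2.0]
gripper_width: 0.238
gripper_force: 108.0
```

```bash
python3 - <<'E'
from h import *
c=cam('scene','pics/s3.png');cv2.imwrite('pics/s3c.png',cv2.resize(cv2.imread('pics/s3.png')[150:290,290:430],None,fx=4,fy=4,interpolation=cv2.INTER_CUBIC))
o=ctrl.observe();print(tl(o['tcp_pos']),o['tcp_pos'][2],o['contact_force'],o['moment'])
E
```

```text
[-166.6   -1. ] 107.56516082156358 [ 0.94938731  0.15304374 -0.49330383] [0.02143799 0.00570088 0.03047782]
```

View pics/s3c.png

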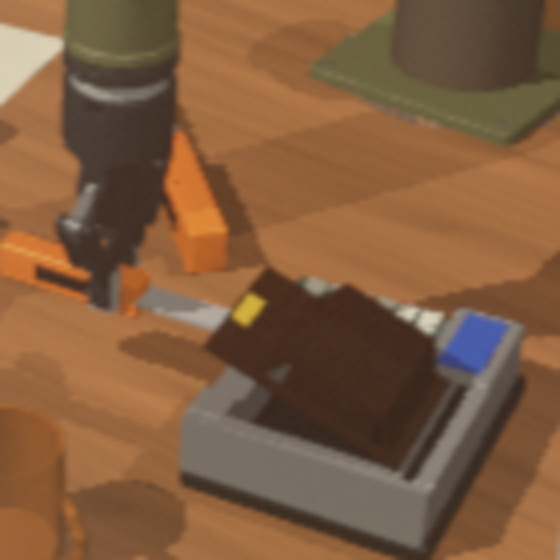

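The cover is lifting on the blade tip: the strip with the yellow mark at crop (249,310) is raised about 20°. I'll continue the arc.

>>> {"op": "apply_moves", "data": {"dp": [[0.006,0,-0.02],[0.013,0,-0.041],[0.022,0,-0.062],[0.031,0,-0.082],[0.041,0,-0.102],[0.051,0,-0.121],[0.063,0,-0.14],[0.076,0,-0.158],[0.09,0,-0.176],[0.104,0,-0.193],[0.119,0,-0.21],[0.134,0,-0.226],[0.151,0,-0.241],[0.168,0,-0.256],[0.186,0,-0.27],[0.205,0,-0.283],[0.225,0,-0.294],[0.246,0,-0.304],[0.267,0,-0.313],[0.288,0,-0.322]], "dr": [[0,0,0],[0,0,0],[0,0,0],[0,0,0],[0,0,0],[0,0,0],[0,0,0],[0,0,0],[0,0,0],[0,0,0],[0,0,0],[0,0,0],[0,0,0],[0,0,0],[0,0,0],[0,0,0],[0,0,0],[0,0,0],[0,0,0],[0,0,0]]}}

```text
time_s: 14.15
tcp_pos: [594.2, 126.2, 187.5]
tcp_rot: [0.644, 0.765, -0.0, -0.0]
contact_force: [-0.5, -0.3, -0.8]
gripper_width: 0.233
gripper_force: 108.1
```

```bash
python3 - <<'E'
from h import *
o=ctrl.observe();p=tl(o['tcp_pos']);print(p,o['tcp_pos'][2],o['contact_force'],'tip',p[0]+114.2-65,o['tcp_pos'][2]-4.2-60)
E
```

```text
[-94.2  -0.3] 187.4895548331802 [-0.49072347 -0.29363083 -0.75204903] tip -45.0 123.2895548331802
```

>>> {"op": "apply_moves", "data": {"dp": [[0.021,0,-0.007],[0.043,0,-0.014],[0.065,0,-0.019],[0.088,0,-0.024],[0.11,0,-0.027],[0.133,0,-0.03],[0.156,0,-0.031],[0.179,0,-0.032],[0.202,0,-0.031],[0.225,0,-0.03],[0.247,0,-0.027],[0.262,0,-0.025],[0.262,0,-0.025]], "dr": [[0,0,0],[0,0,0],[0,0,0],[0,0,0],[0,0,0],[0,0,0],[0,0,0],[0,0,0],[0,0,0],[0,0,0],[0,0,0],[0,0,0],[0,0,0]]}}

```text
time_s: 15.45
tcp_pos: [583.2, 191.1, 193.5]
tcp_rot: [0.644, 0.765, 0.0, -0.0]
contact_force: [-0.3, -0.2, -1.6]
gripper_width: 0.239
gripper_force: 108.2
```

```bash
python3 - <<'E'
from h import *
o=ctrl.observe();p=tl(o['tcp_pos']);x,z=p[0]+114.2-65,o['tcp_pos'][2]-7.2-60;print(p,o['tcp_pos'][2],o['contact_force'],'tip',x,z,np.arctan2(z,-x))
c=cam('scene','pics/s4.png');cv2.imwrite('pics/s4c.png',cv2.resize(cv2.imread('pics/s4.png')[130:290,280:440],None,fx=3.5,fy=3.5,interpolation=cv2.INTER_CUBIC))
E
```

```text
[-28.3  -0.4] 193.45422537771725 [-0.32951465 -0.15715452 -1.56834164] tip 20.900000000000006 126.25422537771726 1.7348476285493724
```

View pics/s4c.png

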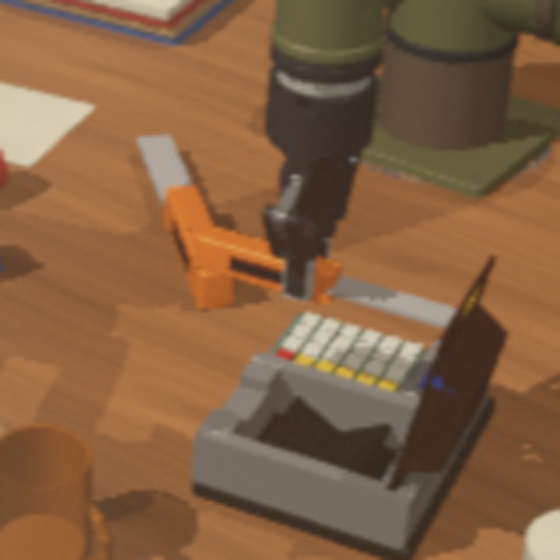

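The cover now stands just past upright at the blade tip, crop (450,315). I'll push gently up to the stop.

>>> {"op": "apply_moves", "data": {"dp": [[0.004,0,0],[0.008,0,0.001],[0.012,0,0.001],[0.014,0,0.001],[0.014,0,0.001]], "dr": [[0,0,0],[0,0,0],[0,0,0],[0,0,0],[0,0,0]]}}

```text
time_s: 16.0
tcp_pos: [582.9, 193.2, 193.4]
tcp_rot: [0.644, 0.765, -0.0, 0.0]
contact_force: [1.1, -2.7, -0.2]
gripper_width: 0.236
gripper_force: 108.2
```

>>> {"op": "apply_moves", "data": {"dp": [[-0.05,0,0],[-0.15,0,0],[-0.3,0,0],[-0.45,0,0.03],[-0.6,0,0.06],[-0.72,0,0.1],[-0.82,0,0.13],[-0.82,0,0.13],[-0.82,0,0.13]], "dr": [[0,0,0],[0,0,0],[0,0,0],[0,0,0],[0,0,0],[0,0,0],[0,0,0],[0,0,0],[0,0,0]]}}

```text
time_s: 16.9
tcp_pos: [617.4, -8.9, 160.5]
tcp_rot: [0.645, 0.765, 0.0, -0.001]
contact_force: [0.1, 0.9, -0.8]
gripper_width: 0.233
gripper_force: 108.3
```

```bash
python3 - <<'E'
from h import *
go([524.7,-420.6,160],-82)
c=cam('scene');
E
```

```text
dp [-1.5603, -0.6441, 0.0008] dr [-0.0007, -0.0002, 0.8006]
```

>>> {"op": "apply_moves", "data": {"dp": [[-0.12,-0.05,0],[-0.26,-0.107,0],[-0.4,-0.164,0],[-0.54,-0.222,0],[-0.68,-0.28,0],[-0.78,-0.32,0],[-0.78,-0.32,0]], "dr": [[0,0,0],[0,0,0],[0,0,0],[0,0,0],[0,0,0],[0,0,0],[0,0,0]]}}

```text
time_s: 17.65
tcp_pos: [572.3, -216.4, 161.5]
tcp_rot: [0.644, 0.765, -0.0, 0.001]
contact_force: [0.1, 0.5, -1.1]
gripper_width: 0.236
gripper_force: 108.3
```

>>> {"op": "apply_moves", "data": {"dp": [[-0.08,-0.03,0],[-0.16,-0.06,0],[-0.24,-0.1,0],[-0.32,-0.13,0],[-0.4,-0.17,0],[-0.48,-0.2,0],[-0.56,-0.23,0],[-0.64,-0.27,0],[-0.72,-0.3,0],[-0.78,-0.324,0],[-0.78,-0.324,0],[-0.78,-0.324,0],[-0.78,-0.324,0],[-0.78,-0.324,0],[-0.78,-0.324,0],[-0.78,-0.324,0]], "dr": [[0,0,0.06],[0,0,0.12],[0,0,0.18],[0,0,0.24],[0,0,0.3],[0,0,0.36],[0,0,0.42],[0,0,0.48],[0,0,0.54],[0,0,0.6],[0,0,0.66],[0,0,0.72],[0,0,0.76],[0,0,0.8],[0,0,0.8],[0,0,0.8]]}}

```text
time_s: 19.25
tcp_pos: [526.8, -418.7, 161.1]
tcp_rot: [0.997, 0.073, 0.0, -0.0]
contact_force: [0.1, -0.3, -0.1]
gripper_width: 0.236
gripper_force: 108.1
```

```bash
python3 - <<'E'
from h import *
go([524.7,-420.6,50],-82);go([524.7,-420.6,22],-82)
c=cam('wrist','pics/w4.png')
# blade attitude in grip: steel edges at root and tip
g=cv2.cvtColor(c['img'],cv2.COLOR_RGB2GRAY).astype(int)
for v in(20,60,120,200):print(v,[int(i) for i in np.nonzero(abs(np.diff(g[v,200:360]))>25)[0]+200])
E
```

```text
dp [-0.0095, 0.0065, 0.4444] dr [-0.0001, -0.0003, 0.0033]
dp [-0.0095, 0.0065, 0.5564] dr [-0.0001, -0.0003, 0.0033]
20 []
60 [231, 251, 252, 312, 313, 314, 346, 347]
120 [227, 228, 229, 252, 253, 254, 310, 311, 312, 337, 338]
200 [224, 253, 254, 255, 308, 309, 324, 325]
```

>>> {"op": "apply_moves", "data": {"dp": [[-0.01,0.006,0.15],[-0.01,0.006,0.3],[-0.01,0.006,0.42],[-0.01,0.006,0.48],[-0.01,0.006,0.52],[-0.01,0.006,0.54],[-0.01,0.006,0.555],[-0.01,0.006,0.555],[-0.01,0.006,0.555]], "dr": [[0,0,0.003],[0,0,0.003],[0,0,0.003],[0,0,0.003],[0,0,0.003],[0,0,0.003],[0,0,0.003],[0,0,0.003],[0,0,0.003]]}}

```text
time_s: 20.2
tcp_pos: [524.2, -422.5, 23.3]
tcp_rot: [0.998, 0.068, 0.001, 0.001]
contact_force: [0.2, -0.1, -1.8]
gripper_width: 0.235
gripper_force: 108.5
```

>>> {"op": "apply_moves", "data": {"dp": [[0,0,0.003],[0,0,0.004],[0,0,0.004]], "dr": [[0,0,0],[0,0,0],[0,0,0]]}}

```text
time_s: 20.5
tcp_pos: [524.1, -422.4, 22.7]
tcp_rot: [0.998, 0.068, 0.001, 0.001]
contact_force: [0.1, 0.8, 5.1]
gripper_width: 0.235
gripper_force: 109.4
```

>>> {"op": "apply_moves", "data": {"dp": [[0,0,0],[0,0,0],[0,0,0],[0,0,0],[0,0,0],[0,0,0]], "dr": [[0,0,0],[0,0,0],[0,0,0],[0,0,0],[0,0,0],[0,0,0]], "gripper": 0.2, "newtons": 40}}

```text
time_s: 21.1
tcp_pos: [523.5, -421.8, 20.9]
tcp_rot: [0.998, 0.068, -0.0, -0.0]
contact_force: [1.6, -0.4, 0.5]
gripper_width: 0.601
gripper_force: 0.0
```

>>> {"op": "apply_moves", "data": {"dp": [[0,0,-0.05],[0,0,-0.2],[0,0,-0.4],[0,0,-0.6],[0,0,-0.8],[0,0,-0.8],[0,0,-0.8]], "dr": [[0,0,0],[0,0,0],[0,0,0],[0,0,0],[0,0,0],[0,0,0],[0,0,0]], "gripper": 0.6}}

```text
time_s: 21.8
tcp_pos: [524.3, -422.6, 224.4]
tcp_rot: [0.998, 0.068, 0.002, 0.002]
contact_force: [-0.5, 0.9, 0.2]
gripper_width: 0.798
gripper_force: 0.0
```

```bash
python3 - <<'E'
from h import *
go([440,-300,290],-82);print(ctrl.observe()['qpos'].round(2))
c=pickle.load(open('pics/wrist.pkl','rb'))
E
```

```text
dp [-0.2664, -0.5305, -0.2658] dr [0.0022, -0.0018, -0.0014]
[-0.74  0.46  1.32 -0.    1.36  0.69]
```

```bash
python3 - <<'E'
from h import *
go([455,-200,250],-105)
E
```

```text
dp [-0.1529, -0.9193, -0.107] dr [0.0018, -0.0022, 0.1993]
```

>>> {"op": "apply_moves", "data": {"dp": [[-0.153,-0.919,-0.107],[-0.153,-0.919,-0.107],[-0.153,-0.919,-0.107],[-0.153,-0.919,-0.107],[-0.153,-0.919,-0.107],[-0.153,-0.919,-0.107],[-0.153,-0.919,-0.107],[-0.153,-0.919,-0.107],[-0.153,-0.919,-0.107]], "dr": [[0,0,0.2],[0,0,0.2],[0,0,0.2],[0,0,0.2],[0,0,0.2],[0,0,0.2],[0,0,0.2],[0,0,0.2],[0,0,0.2]], "gripper": 1}}

```text
time_s: 22.7
tcp_pos: [454.6, -200.6, 247.1]
tcp_rot: [0.991, -0.132, -0.0, -0.0]
contact_force: [0.3, -0.4, 0.1]
gripper_width: 1.002
gripper_force: 0.0
```

```bash
python3 - <<'E'
from h import *
c=cam('wrist','pics/w5.png');print(ctrl.observe()['tcp_pos'])
E
```

```text
[ 454.62024485 -200.57735634  247.18743953]
```

View pics/w5.png

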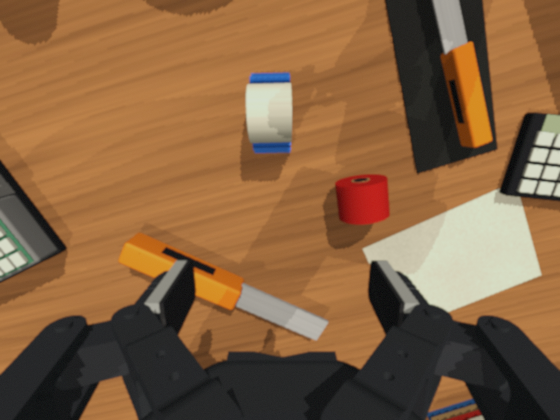

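The blade lies flat on its pad at the upper right. The roll body spans px 247–293 × 82–142, and the blue cradle ends are at rows 73 and 152, well aligned with the gripper.

```bash
python3 - <<'E'
from h import *
c=pickle.load(open('pics/wrist.pkl','rb'))
P=np.array([px2w(c,*p,27)[:2] for p in[(250.5,73.5),(290.5,72.5),(290.5,151.5),(253,152.5)]]);print(P.round(1).tolist(),P.mean(0))
ax=(P[0]+P[1]-P[2]-P[3])/2;print(np.linalg.norm(ax),np.degrees(np.arctan2(ax[1],ax[0])),'w',np.linalg.norm(P[0]-P[1]),np.linalg.norm(P[2]-P[3]))
yy=P[0]-P[1];print(np.degrees(np.arctan2(yy[1],yy[0])))
# roll silhouette sides at top z~71
for v in (100,112,125):print([px2w(c,u,v,z)[:2].round(1).tolist() for u,z in((248,70),(292.5,70))], (px2w(c,270.2,v,70)[:2]).round(1))
go([*P.mean(0),100],-105)
# blade check
for n,p,z in[('end',(480,146),31),('tip?',(455,42),31)]:print(n,px2w(c,*p,z).round(1))
E
```

```text
[[579.4, -199.7], [569.1, -241.3], [488.5, -220.2], [498.7, -178.2]] [ 533.89846572 -209.87020407]
83.4427650554848 -14.78400478285258 w 42.78506248096372 43.202991463302965
76.1545309149068
[[551.1, -193.1], [539.9, -234.3]] [ 545.5 -213.7]
[[540.6, -189.9], [529.3, -231.6]] [ 535.  -210.7]
[[529.0, -186.4], [517.6, -228.6]] [ 523.3 -207.4]
dp [0.3163, -0.047, 0.5885] dr [0.0, 0.0004, -0.0013]
end [ 438.8 -428.7   31. ]
tip? [ 552.2 -411.5   31. ]
```

>>> {"op": "apply_moves", "data": {"dp": [[0.316,-0.047,0.2],[0.316,-0.047,0.4],[0.316,-0.047,0.58],[0.316,-0.047,0.588],[0.316,-0.047,0.588]], "dr": [[0,0,0],[0,0,-0.003],[0,0,-0.003],[0,0,-0.003],[0,0,-0.003]]}}

```text
time_s: 23.25
tcp_pos: [531.4, -208.2, 95.8]
tcp_rot: [0.992, -0.129, -0.005, -0.001]
contact_force: [-0.6, -0.3, 0.9]
gripper_width: 1.0
gripper_force: 0.0
```

>>> {"op": "apply_moves", "data": {"dp": [[0,0,0.08],[0,0,0.16],[0,0,0.21],[0,0,0.228],[0,0,0.228],[0,0,0.228]], "dr": [[0,0,0],[0,0,0],[0,0,0],[0,0,0],[0,0,0],[0,0,0]]}}

```text
time_s: 23.85
tcp_pos: [534.3, -209.2, 44.8]
tcp_rot: [0.992, -0.128, 0.001, 0.0]
contact_force: [-1.2, 1.0, -1.1]
gripper_width: 0.999
gripper_force: 0.0
```

>>> {"op": "apply_moves", "data": {"dp": [[0,0,0],[0,0,0],[0,0,0],[0,0,0],[0,0,0],[0,0,0],[0,0,0],[0,0,0]], "dr": [[0,0,0],[0,0,0],[0,0,0],[0,0,0],[0,0,0],[0,0,0],[0,0,0],[0,0,0]], "gripper": -1, "newtons": 40}}

```text
time_s: 24.65
tcp_pos: [534.0, -208.8, 44.5]
tcp_rot: [0.992, -0.128, 0.0, 0.0]
contact_force: [-0.8, 0.0, 6.5]
gripper_width: 0.507
gripper_force: 40.3
```

>>> {"op": "apply_moves", "data": {"dp": [[0,0,-0.1],[0,0,-0.25],[0,0,-0.4],[0,0,-0.52],[0,0,-0.52]], "dr": [[0,0,0],[0,0,0],[0,0,0],[0,0,0],[0,0,0]]}}

```text
time_s: 25.15
tcp_pos: [536.5, -210.0, 178.3]
tcp_rot: [0.992, -0.128, 0.004, 0.001]
contact_force: [0.9, -0.1, -0.9]
gripper_width: 0.514
gripper_force: 41.1
```

```bash
python3 - <<'E'
from h import *
print(ctrl.observe()['gripper_width'])
go(np.r_[T-150*ex,172],9.8)
E
```

```text
0.5139416274842263
dp [-0.0272, -1.1553, 0.0229] dr [0.0051, -0.0021, -0.9995]
```

>>> {"op": "apply_moves", "data": {"dp": [[0,-0.1,0],[0,-0.25,0],[0,-0.4,0],[0,-0.5,0]], "dr": [[0,0,-0.06],[0,0,-0.13],[0,0,-0.2],[0,0,-0.27]]}}

```text
time_s: 25.55
tcp_pos: [564.7, -85.5, 172.2]
tcp_rot: [0.99, 0.144, -0.001, -0.001]
contact_force: [0.1, -0.7, -1.5]
gripper_width: 0.509
gripper_force: 41.0
```

```bash
python3 - <<'E'
from h import *
go(np.r_[T-150*ex,172],9.8)
E
```

```text
dp [0.3269, -0.5562, 0.0014] dr [-0.0016, 0.0001, -0.7264]
```

>>> {"op": "apply_moves", "data": {"dp": [[0.04,-0.07,0],[0.08,-0.14,0],[0.12,-0.21,0],[0.16,-0.28,0],[0.2,-0.35,0],[0.25,-0.42,0],[0.29,-0.49,0],[0.327,-0.556,0],[0.327,-0.556,0],[0.327,-0.556,0],[0.327,-0.556,0],[0.327,-0.556,0],[0.327,-0.556,0]], "dr": [[0,0,-0.07],[0,0,-0.14],[0,0,-0.21],[0,0,-0.28],[0,0,-0.35],[0,0,-0.42],[0,0,-0.49],[0,0,-0.56],[0,0,-0.63],[0,0,-0.7],[0,0,-0.726],[0,0,-0.726],[0,0,-0.726]]}}

```text
time_s: 26.85
tcp_pos: [604.5, 68.5, 172.6]
tcp_rot: [0.647, 0.762, -0.001, -0.001]
contact_force: [-0.5, 0.3, -1.3]
gripper_width: 0.51
gripper_force: 41.0
```

```bash
python3 - <<'E'
from h import *
c=cam('wrist','pics/w6.png')
o=ctrl.observe();print(o['tcp_pos'],tl(o['tcp_pos']))
# expected pixel of till features, and dominant line segments near them
def w(x,y,z):return w2px(c,np.r_[T+x*ex+y*ey,z]).round(1)
for p in[(-85,-54,60),(-85,54,60),(85,-54,60),(-61,-47,60),(-61,47,60),(59,-47,60),(59,47,60)]:print(p,w(*p))
g=cv2.cvtColor(c['img'],cv2.COLOR_RGB2GRAY).astype(int)
for x in(-40,-20,20,40):
  for ys in(-47,-54,47):
    u,v=w(x,ys,60);u,v=int(round(u)),int(round(v))
    if 0<=v<420 and 12<u<548:print(x,ys,(u,v),g[v,u-14:u+15].tolist())
E
```

```text
[604.64538876  68.41524897 172.89349663] [-152.8   -0.7]
(-85, -54, 60) [349.6 127. ]
(-85, 54, 60) [210.2 128.2]
(85, -54, 60) [ 366.  -163.6]
(-61, -47, 60) [342.1  93.9]
(-61, 47, 60) [217.   95.1]
(59, -47, 60) [ 351.8 -109.1]
(59, 47, 60) [ 203.3 -107.3]
-40 -47 (344, 63) [25, 24, 29, 42, 49, 51, 52, 51, 64, 101, 134, 144, 145, 145, 145, 144, 145, 145, 144, 144, 146, 144, 144, 144, 144, 145, 144, 143, 142]
-40 -54 (353, 63) [101, 134, 144, 145, 145, 145, 144, 145, 145, 144, 144, 146, 144, 144, 144, 144, 145, 144, 143, 142, 135, 131, 130, 128, 124, 122, 122, 122, 124]
-40 47 (215, 64) [148, 148, 149, 148, 148, 148, 139, 120, 94, 83, 81, 81, 83, 81, 73, 53, 31, 25, 25, 30, 29, 30, 29, 29, 30, 32, 31, 33, 29]
-20 -47 (345, 32) [40, 49, 50, 52, 50, 52, 50, 52, 68, 106, 136, 146, 147, 146, 145, 145, 145, 145, 145, 145, 145, 145, 144, 144, 145, 145, 145, 145, 142]
-20 -54 (355, 32) [136, 146, 147, 146, 145, 145, 145, 145, 145, 145, 145, 145, 144, 144, 145, 145, 145, 145, 142, 137, 130, 128, 127, 129, 129, 127, 125, 124, 126]
-20 47 (213, 34) [150, 150, 150, 151, 151, 147, 132, 104, 85, 82, 82, 82, 82, 84, 81, 82, 82, 73, 49, 29, 24, 24, 26, 25, 26, 28, 26, 29, 28]
```

The roll is in hand. From pixel profiles, the bay's inner edges lie about 4 mm to till +y of my estimate, so I'll correct for that and place the roll.

```bash
python3 - <<'E'
from h import *
go(np.r_[T-5*ex+4*ey,172],9.8);go(np.r_[T-5*ex+4*ey,75],9.8)
c=pickle.load(open('pics/wrist.pkl','rb'))
g=cv2.cvtColor(c['img'],cv2.COLOR_RGB2GRAY).astype(int)
for y in(40,-38):
  for x in(-85,-61):
    u,v=w2px(c,np.r_[T+x*ex+(y+4)*ey,60]);u,v=int(round(u)),int(round(v));print(x,y,(u,v),g[v-12:v+13,u].tolist())
E
```

```text
dp [0.5912, -0.0239, 0.0037] dr [-0.0008, -0.0001, -0.0042]
dp [0.5911, -0.0233, 0.3917] dr [-0.0008, -0.0001, -0.0042]
-85 40 (223, 128) [133, 126, 122, 121, 120, 118, 112, 108, 108, 106, 104, 104, 108, 115, 117, 118, 118, 118, 120, 119, 119, 119, 119, 119, 118]
-61 40 (221, 95) [35, 36, 36, 41, 35, 39, 41, 40, 43, 42, 40, 46, 74, 115, 138, 146, 146, 146, 146, 145, 145, 145, 145, 145, 146]
-85 -38 (324, 127) [143, 142, 144, 143, 143, 143, 143, 144, 143, 144, 140, 129, 116, 109, 108, 106, 108, 108, 109, 111, 110, 113, 112, 114, 115]
-61 -38 (325, 94) [24, 22, 23, 23, 22, 26, 25, 28, 24, 30, 59, 102, 132, 144, 145, 144, 145, 144, 145, 145, 145, 146, 144, 145, 144]
```

>>> {"op": "apply_moves", "data": {"dp": [[0.1,-0.004,0],[0.22,-0.01,0],[0.34,-0.015,0],[0.46,-0.02,0],[0.56,-0.023,0],[0.591,-0.024,0.003],[0.591,-0.024,0.003],[0.591,-0.024,0.003]], "dr": [[0,0,-0.004],[0,0,-0.004],[0,0,-0.004],[0,0,-0.004],[0,0,-0.004],[0,0,-0.004],[0,0,-0.004],[0,0,-0.004]]}}

```text
time_s: 27.7
tcp_pos: [575.2, 212.4, 172.8]
tcp_rot: [0.644, 0.765, -0.0, 0.0]
contact_force: [0.6, 0.2, -1.4]
gripper_width: 0.509
gripper_force: 41.1
```

```bash
python3 - <<'E'
from h import *
o=ctrl.observe();print(o['tcp_pos'],tl(o['tcp_pos']),o['contact_force'])
go(np.r_[T-5*ex+4*ey,80],9.8);go(np.r_[T-5*ex+4*ey,57],9.8)
E
```

```text
[575.21055726 212.39631904 172.82318004] [-6.   3.8] [ 0.62763973  0.22596936 -1.42320682]
dp [0.0041, -0.0008, 0.3713] dr [-0.0002, 0.0005, 0.0004]
dp [0.0042, -0.0008, 0.4633] dr [-0.0002, 0.0005, 0.0004]
```

>>> {"op": "apply_moves", "data": {"dp": [[0.004,0,0.1],[0.004,0,0.2],[0.004,0,0.3],[0.004,0,0.37],[0.004,0,0.4],[0.004,0,0.42],[0.004,0,0.435],[0.004,0,0.445],[0.004,0,0.445]], "dr": [[0,0,0],[0,0,0],[0,0,0],[0,0,0],[0,0,0],[0,0,0],[0,0,0],[0,0,0],[0,0,0]]}}

```text
time_s: 28.6
tcp_pos: [575.3, 214.2, 62.2]
tcp_rot: [0.644, 0.765, 0.0, 0.0]
contact_force: [-0.1, 0.2, -0.9]
gripper_width: 0.511
gripper_force: 41.1
```

>>> {"op": "apply_moves", "data": {"dp": [[0,0,0.006],[0,0,0.012],[0,0,0.017],[0,0,0.021],[0,0,0.021]], "dr": [[0,0,0],[0,0,0],[0,0,0],[0,0,0],[0,0,0]]}}

```text
time_s: 29.1
tcp_pos: [575.1, 214.3, 57.4]
tcp_rot: [0.644, 0.765, 0.0, 0.0]
contact_force: [-1.4, 0.1, 4.7]
gripper_width: 0.508
gripper_force: 41.7
```

>>> {"op": "apply_moves", "data": {"dp": [[0,0,0],[0,0,0],[0,0,0],[0,0,0],[0,0,0],[0,0,0]], "dr": [[0,0,0],[0,0,0],[0,0,0],[0,0,0],[0,0,0],[0,0,0]], "gripper": 0.2}}

```text
time_s: 29.7
tcp_pos: [575.0, 214.2, 56.5]
tcp_rot: [0.644, 0.765, -0.0, -0.0]
contact_force: [0.1, 0.1, -1.1]
gripper_width: 0.6
gripper_force: 0.0
```

>>> {"op": "apply_moves", "data": {"dp": [[0,0,-0.03],[0,0,-0.1],[0,0,-0.2],[0,0,-0.35],[0,0,-0.5],[-0.2,0,-0.6],[-0.4,0,-0.7],[-0.6,0,-0.8],[-0.6,0,-0.8],[-0.6,0,-0.8]], "dr": [[0,0,0],[0,0,0],[0,0,0],[0,0,0],[0,0,0],[0,0,0],[0,0,0],[0,0,0],[0,0,0],[0,0,0]]}}

```text
time_s: 30.7
tcp_pos: [602.0, 64.2, 258.8]
tcp_rot: [0.645, 0.764, 0.001, 0.002]
contact_force: [0.4, 0.6, -1.2]
gripper_width: 0.601
gripper_force: 0.0
```

```bash
python3 - <<'E'
from h import *
c=cam('wrist','pics/w7.png');o=ctrl.observe();print(o['time_s'],tl(o['tcp_pos']),o['tcp_pos'])
g=cv2.cvtColor(c['img'],cv2.COLOR_RGB2HSV)
# roll: bright low-saturation blob near expected
T2=T+4*ey
w=lambda x,y,z:w2px(c,np.r_[T2+x*ex+y*ey,z]).round(1)
print('roll top exp',w(-5,0,82),w(-5,22,75),w(-5,-22,75),w(-30,0,66),w(22,0,66))
m=cv2.inRange(g,(0,0,165),(179,60,255))
n,l,s,ct=cv2.connectedComponentsWithStats(m)
for i in range(1,n):
    if s[i,4]>150:print(s[i],ct[i].round(1))
print('cover lip exp 1.75',w(65+27,53,60+150),w(65+27,-53,60+150),'mark',w(65+25,0,60+141))
ym=cv2.inRange(g,(22,150,120),(33,255,255));n,l,s,ct=cv2.connectedComponentsWithStats(ym)
for i in range(1,n):
    if s[i,4]>20:print('yel',s[i])
E
```

```text
30.75 [-154.7    3.4] [600.85824244  65.86598126 257.32618885]
roll top exp [278.2  28.6] [254.4  30.9] [302.2  30.8] [278.5  62.4] [278.2   0.5]
[150   3  18  17 281] [158.6  11.1]
[170   2  18  18 282] [178.7  10.8]
[ 255    2   50   65 3031] [279.4  33.4]
[131   4  17  15 232] [139.2  11. ]
[173  23  17  17 263] [181.   31.4]
[153  24  18  16 265] [161.3  31.5]
[134  26  15  13 184] [141.3  31.9]
[175  43  17  16 244] [183.  51.]
[137  45  15  13 163] [143.9  51.4]
[155  44  18  16 226] [164.2  50.8]
[159  63  16  15 202] [166.9  70.4]
[177  63  17  15 237] [185.  70.]
[139  64  17  15 211] [146.3  71.5]
[  369    74   191   256 25223] [487.4 208.9]
[179  81  17  15 225] [187.1  88.4]
[141  82  18  15 219] [149.5  89.4]
[160  82  17  15 230] [168.2  88.8]
[144 100  17  15 218] [152.  107.4]
[163 100  16  14 214] [170.5 106.6]
[181 100  17  14 217] [188.9 106.4]
[441 129  22  24 347] [452.2 140.8]
[367 236  26  22 354] [380.1 246.6]
[   0  269   58   56 1446] [ 22.7 295.9]
[541 291  19  43 450] [552.8 317.6]
[ 296  306   46   47 1179] [318.5 331.2]
[487 327  47  36 938] [511.3 341.2]
[522 334  38  45 945] [540.3 353.4]
[388 356  24  36 560] [396.9 372.7]
[  0 362  46  38 914] [ 15.6 374.5]
cover lip exp 1.75 [ 138.7 -348.7] [ 410.7 -348. ] mark [ 275.3 -309. ]
yel [ 428    0   39   67 1912]
yel [191   3  18  17 285]
yel [193  23  17  17 277]
yel [194  43  18  16 258]
yel [196  62  17  16 246]
yel [198  81  17  15 236]
```

```bash
python3 - <<'E'
from h import *
old=cv2.imread('pics/s4.png').astype(int)
c=cam('scene','pics/s5.png');new=cv2.imread('pics/s5.png').astype(int)
T2=T+4*ey
w=lambda x,y,z:w2px(c,np.r_[T2+x*ex+y*ey,z]).round(1)
for t in(1.6,1.65,1.7,1.75,1.8):print(t,w(65-152*np.cos(t),-53,60+152*np.sin(t)),w(65-152*np.cos(t),53,60+152*np.sin(t)))
br=lambda im:((im[...,2]<95)&(im[...,2]>im[...,0]+12))
for n,im in(('s4',old),('s5',new)):
    m=br(im).astype(np.uint8)[190:280,390:430]
    print(n,[(190+v,390+np.nonzero(r)[0].min(),390+np.nonzero(r)[0].max()) for v,r in enumerate(m) if r.any()][10:60:5])
# blade on pad & bystanders: differences with the first top view
t0=cv2.imread('pics/top1.png').astype(int);cam('top','pics/top2.png');t1=cv2.imread('pics/top2.png').astype(int)
d=(abs(t1-t0).max(2)>60).astype(np.uint8);n,l,s,ct=cv2.connectedComponentsWithStats(d)
print([s[i].tolist() for i in range(1,n) if s[i,4]>12])
E
```

```text
1.6 [397.5 220. ] [412.  199.6]
1.65 [400.5 221.1] [414.9 200.6]
1.7 [403.5 222.2] [417.8 201.6]
1.75 [406.5 223.5] [420.6 202.8]
1.8 [409.5 224.9] [423.4 204.1]
s4 [(217, np.int64(412), np.int64(416)), (222, np.int64(409), np.int64(421)), (227, np.int64(406), np.int64(423)), (232, np.int64(404), np.int64(421)), (237, np.int64(396), np.int64(419)), (242, np.int64(400), np.int64(419)), (247, np.int64(399), np.int64(420)), (252, np.int64(390), np.int64(418)), (257, np.int64(390), np.int64(415)), (262, np.int64(390), np.int64(412))]
s5 [(217, np.int64(413), np.int64(416)), (222, np.int64(410), np.int64(422)), (227, np.int64(407), np.int64(424)), (232, np.int64(405), np.int64(422)), (237, np.int64(406), np.int64(420)), (242, np.int64(401), np.int64(418)), (247, np.int64(399), np.int64(420)), (252, np.int64(390), np.int64(418)), (257, np.int64(390), np.int64(415)), (262, np.int64(390), np.int64(412))]
[[112, 83, 115, 217, 8821], [212, 127, 5, 12, 55], [205, 130, 4, 25, 69], [217, 138, 9, 21, 160], [210, 142, 2, 10, 18], [68, 162, 159, 258, 10355], [213, 169, 3, 8, 19], [209, 185, 3, 35, 72], [152, 188, 56, 49, 638], [397, 190, 5, 21, 29], [127, 192, 4, 7, 18], [161, 200, 25, 21, 421], [316, 212, 22, 27, 420], [402, 217, 8, 28, 49], [167, 239, 41, 28, 699], [408, 250, 5, 9, 16], [112, 255, 3, 13, 28], [198, 267, 7, 4, 13], [152, 269, 27, 6, 53], [120, 340, 26, 3, 56], [0, 394, 6, 12, 52]]
```

```bash
python3 -c "
from plant import ctrl
print(ctrl.job_done())"
```

```text
the job is handed in; nothing more can be done
None
```

The job is handed in: the cover was levered fully open with the pry blade and left standing, the blade is flat back on its pad, and the roll is lying across the till's paper bay; the last checks were by numbers only, since all 10 picture views were used.

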